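# Tuck the eaves flashing under the shingles of a nest box and hold it down for nailing

### The job

Pick up the steel flashing by its folded rib, rest its thin front edge flat on the bare slope of the nest box roof below the shingles, and then slide it up under the lower shingle course, without lifting the shingles, until its whole front edge is home against the batten they are nailed to, with the flashing centred on the roof from side to side. Finish while still holding it there, pressed firmly flat on the roof board, ready for nailing: do not let go. Leave the other tools and pieces on the bench where they lie.

Things in the scene. Friction and masses are not known exactly. Their poses are not given: they have to be found in the camera images.
- flashing: the flashing: bare galvanised steel sheet 100 mm (x) by 150 mm (y), 3 mm thick, lying flat on the bench, rib up. Its back edge (-x) is folded up into a box rib; its thin front edge is at x = +50 mm. About 0.16 kg (0.11 to 0.21). Origin: centre of the underside; z up, on the side of the rib
- flashing_rib (a point): middle of the top of the flashing's rib, 24 mm above the underside, at x = -45 mm of the flashing. The rib is 10 mm thick (flashing's x -50 to -40 mm) and 150 mm long (y): grip it from above with the fingers closing along the flashing's x
- flashing_edge_left (a point): corner of the flashing's thin front edge at its +y end, on the underside
- flashing_edge_right (a point): corner of the flashing's thin front edge at its -y end, on the underside
- roof: sloping roof board of the nest box, fixed, 170 mm wide (y), pitched 0.28 rad, low side towards the robot. Origin: middle of its upper face, 112 mm above the bench; x up the slope, y left, z normal to the board. Bare from the eave (x = -100 mm) to the shingles' lower ends (x = -40 mm); flashing home: axes parallel, front edge at x = 0, rib flush with the eave
- pocket_mouth (a point): on the board, under the lower ends of the shingles, at mid width (x = -40 mm of the roof). Three shingles side by side, 169 mm wide in all, 5 mm thick; their undersides stand 8 mm clear of the board here and their tops 13 mm; the next course, 60 mm farther up, tops out at 21 mm
- batten_foot (a point): on the board at mid width, at the lower face of the batten that the shingles are nailed to (x = 0 of the roof): the end of the pocket, 40 mm in from the mouth. The batten is 8 mm thick and runs the whole width; it is a rigid stop for the front edge
- shingle_1 (a joint): how far the left (+y) shingle of the lower course is lifted, rad: 0 at rest; its hinge line is 52 mm up the slope from its lower end; it springs back and takes about 2 N at its lower end to start lifting
- shingle_2 (a joint): how far the middle shingle of the lower course is lifted, rad: 0 at rest; its hinge line is 52 mm up the slope from its lower end; it springs back and takes about 2 N at its lower end to start lifting
- shingle_3 (a joint): how far the right (-y) shingle of the lower course is lifted, rad: 0 at rest; its hinge line is 52 mm up the slope from its lower end; it springs back and takes about 2 N at its lower end to start lifting
- hammer: bystander: small hammer, 209 mm long, wooden handle, lying on the bench
- flat_pliers: bystander: blue-handled flat pliers, 150 mm, lying on the bench
- scriber: bystander: scriber with wooden handle, 190 mm, lying on the bench
- brass_weight_1: bystander: small brass weight, 31 mm tall
- bench_pin: bystander: wooden block 60x90x30 mm
- offcut: bystander: plain flat steel offcut 34x120x3 mm without a rib: not the flashing

How it is judged:
On the way:
1. the flashing's front edge rests flat on the bare slope, still below the shingles (contact force between flashing and roof above 0.3 N and angle between the z axis of flashing and the z axis of roof, either way round below 0.14 rad and x of flashing_edge_left in the frame of roof between -0.1 and -0.04 m and x of flashing_edge_right in the frame of roof between -0.1 and -0.04 m and z of each of flashing_edge_left, flashing_edge_right in the frame of roof below 0.008 m), for 0.1 s.
At the end, for the whole second after the job is handed in: Both front corners within 5 mm of the batten, flashing centred within 10 mm, flat on the board (4 mm, 0.05 rad), still held by the gripper and pressed on the roof board with over 4 N; shingles lifted less than 0.08 rad (x of flashing_edge_left in the frame of roof between -0.005 and 0.004 m and x of flashing_edge_right in the frame of roof between -0.005 and 0.004 m and z of each of flashing_edge_left, flashing_edge_right, flashing in the frame of roof below 0.004 m and y of flashing in the frame of roof between -0.01 and 0.01 m and angle between the z axis of flashing and the z axis of roof, either way round below 0.05 rad and contact force between flashing and roof above 4 N and contact force between the fingers and flashing above 2 N and linear speed of flashing below 0.02 m/s and value of joint each of shingle_1, shingle_2, shingle_3 below 0.08 rad); the arm keeps its last pose, push and grip.
It fails at once if a shingle lifted by more than 0.08 rad (4 mm at its lower end) (value of joint any of shingle_1, shingle_2, shingle_3 above 0.08 rad).
It fails at once if a bystander moved by more than 20 mm (distance of any of hammer, flat_pliers, scriber, brass_weight_1, bench_pin, offcut from where it was at the start of the episode above 0.02 m).
It also fails if it takes over 42 s, if anything falls off the work surface, if the arm or the gripper's body presses on something with over 40 N, if the wrist force passes 120 N, or if a joint passes its speed limit or range.

### The arm

A 6-joint arm with a two-finger parallel gripper is mounted at the origin on a cart in front of the work surface, level with it; the furniture and walls round the work are solid. World frame = base frame: x ahead of the robot, y to its left, z up, the work surface at z = 0. Lengths are in m, angles in rad, forces in N, time in s.
With the tool pointing down it reaches from about 0.225 to 0.725 m from the base axis. Payload 3.1 kg.
Tool frame: the origin (TCP) lies on the centre line of the jaws, within the pads' length; the fingertips stand 11 mm ahead of it and the grasp point (between the pads) lies 8 mm behind it (env.tip_extent is the distance from the TCP to the fingertips, in m); z points along the fingers, y is the line along which they close (so a half turn about z gives the same grasp; the last joint's range is limited). The gripper opens to 85 mm and grips with 20 to 120 N. Pads are 22 mm wide; open, the fingers measure 114 mm over their backs; the gripper's body (76 mm by 85 mm) begins 54 mm behind the grasp point. The pads swing forward as they close: fully open they stand 13 mm farther back than shut.
Start: joints at [1.208, 0.048, 0.099, 1.622, 0, 1.443], TCP at [0.122, 0.511, 0.242] pointing down, gripper open.
Joint ranges: [-2.91, 2.91], [-0.99, 1.94], [-1.21, 1.42], [-2.12, 2.29], [-1.49, 1.47], [-3.14, 3.14]. Speed limits (rad/s): [2.79, 2.79, 3.14, 3.14, 3.14, 3.14].

### API

Orientations are given as a unit quaternion [w, x, y, z].
In Python, from workcell import env gives the robot as it stands. The module is installed in compiled form; this text tells all that it offers.
- The arm moves only by the tool jog_arm, never from a script. Its argument "plan" is a list of rows, each an object of numbers: "grip": the opening, from 0 (shut) to 1 (fully open); "x", "y", "z": the shift along the tool's x, y, z in cm; "rx", "ry", "rz": the turn, a rotation vector about the tool's x, y, z in rad. In form: [{"grip": .., "x": .., "y": .., "z": .., "rx": .., "ry": .., "rz": ..}, ...]. A call has 1 to 10 rows; each row is the pose to reach, as a shift and turn from the pose commanded when the call began, along the tool's axes at that moment; what a row does not reach only later rows make up. A row lasts 1/12 s, in which the tool goes at most 41.7 mm and 7.16 degrees, less where a joint would pass 70% of its speed; a pose out of reach is approached as far as the arm can. A call with a gripper value outside its range is refused whole. The fingers move at their own pace and stop on an object; "newtons" is the grip in N (left out, the last holds). Time passes only in rows, so rows that repeat a pose let the fingers close. It gives the time, the measured TCP pose, the force, the opening and the grip force at its end, in the units of the state.
- env.sense(): the state, without advancing time (a new reading comes with each control period).
- env.read_camera(name): name is "scene" or "side" or "wrist"; returns a dict with "frame" (480x640x3 uint8, red, green, blue), "fx", "fy", "cx", "cy" (pixels), "rvec" (rotation vector, rad) and "tvec" (3), from world to camera coordinates, as OpenCV has them; the wrist camera has in their place "T_tool_cam" (4x4, takes a point from camera to tool coordinates, whose origin is the TCP and whose axes are the flange's). Camera axes: x right, y down, z forward; pixel columns grow to the right and rows downward; lengths in m; the calibration is good to about 2 mm. A picture is of the moment at which its call begins: read the wrist's pose just before it. There is no depth.
- env.finish_job(): hands the job in; it is judged then, once.
The state is a dict: "time_s": time; "qpos": joint angles; "qd": joint speeds; "effort": joint torques, N m; "eef_pos": TCP position; "ee_rot": TCP orientation; "wrist_force": force on the tool from outside, world axes, zero at the start; "ft_torque": the same for the moment, N m; "finger_gap": opening from 0.0 (shut) to 1.0 (fully open); "gripper_force": force on a finger pad.
Only numpy, scipy, OpenCV 4.12 (cv2) and the standard library are available. Lean on these libraries where they do the work, as an engineer would, in place of code of your own. Each camera call takes 0.05 s, during which the arm holds its last target. There are 200 camera calls.

## Working session

There is one attempt and no reset: what is moved stays moved. The work goes in short steps, Python scripts to look and compute and a tool call to move; the robot and the scene stay as the last step left them, time stands still between calls to the robot, and variables do not carry over. Pictures are saved under pics/ and viewed, at most 10 in all, crops included, and the job is handed in when it is done.

Besides the shell and the picture viewer there is one more tool, called after "Request:" as a command line: name --argument value ..., lists and objects as JSON in quotes. jog_arm: Moves the arm, as the interface text tells. Its arguments: {"type":"object","properties":{"plan":{"type":"array"},"newtons":{"type":"number"}},"required":["plan"]}

```bash
mkdir -p pics; cat > h.py <<'E'
import numpy as np, cv2
from scipy.spatial.transform import Rotation as R
from workcell import env
def cam(n):
    c=env.read_camera(n); return c
def save(n,f):
    c=cam(n); cv2.imwrite('pics/'+f,c['frame'][:,:,::-1]); return c
E
python3 - <<'E'
from h import *
import pickle
s=env.sense(); print({k:np.round(v,3) for k,v in s.items()}, env.tip_extent)
d={}
for n in ['scene','side','wrist']:
    d[n]=save(n,n+'0.png'); print(n,[(k,np.round(v,3).tolist()) for k,v in d[n].items() if k!='frame'])
d['s']=s
pickle.dump(d,open('d0.pkl','wb'))
E
```

```text
{'time_s': np.float64(0.0), 'qpos': array([1.208, 0.049, 0.098, 1.622, 0.   , 1.443]), 'qd': array([ 0.   , -0.   , -0.002, -0.   , -0.002, -0.   ]), 'effort': array([-1.0000e-03, -3.3879e+01,  3.2001e+01,  2.0000e-02, -0.0000e+00,
        0.0000e+00]), 'eef_pos': array([0.122, 0.51 , 0.241]), 'ee_rot': array([-0.   ,  0.117,  0.993, -0.001]), 'wrist_force': array([-0.282,  0.491, -0.907]), 'ft_torque': array([-0.027,  0.056, -0.047]), 'gripper_force': np.float64(0.0), 'finger_gap': np.float64(0.997)} 0.011
scene [('fx', 506.301), ('fy', 506.301), ('cx', 317.241), ('cy', 239.273), ('rvec', [1.879, -0.951, 0.594]), ('tvec', [-0.304, 0.289, 1.006])]
side [('fx', 472.639), ('fy', 472.639), ('cx', 333.393), ('cy', 235.015), ('rvec', [1.7, 1.737, -0.76]), ('tvec', [-0.038, -0.288, 1.692])]
wrist [('fx', 350.918), ('fy', 350.918), ('cx', 325.165), ('cy', 238.602), ('T_tool_cam', [[0.0, -0.965, -0.262, 0.066], [1.0, -0.0, 0.001, -0.0], [-0.001, -0.262, 0.965, -0.132], [0.0, 0.0, 0.0, 1.0]])]
```

View pics/scene0.png

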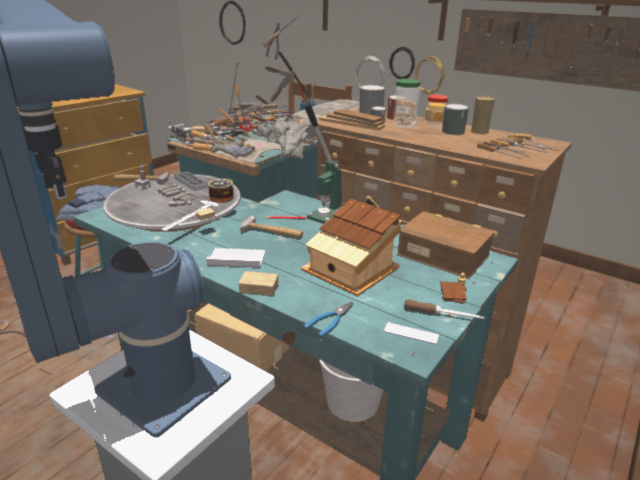

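View pics/side0.png

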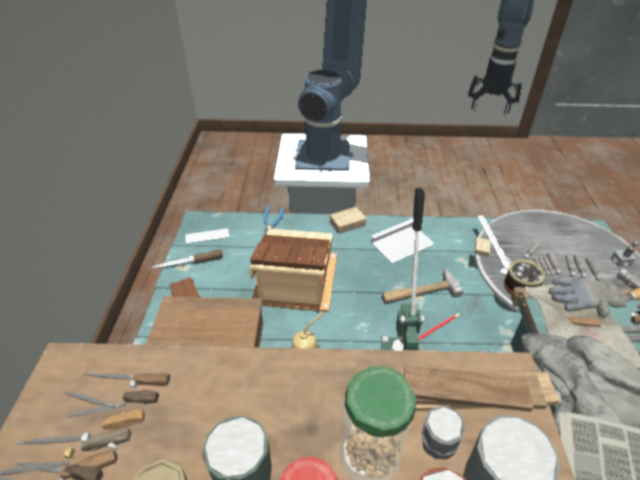

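View pics/wrist0.png

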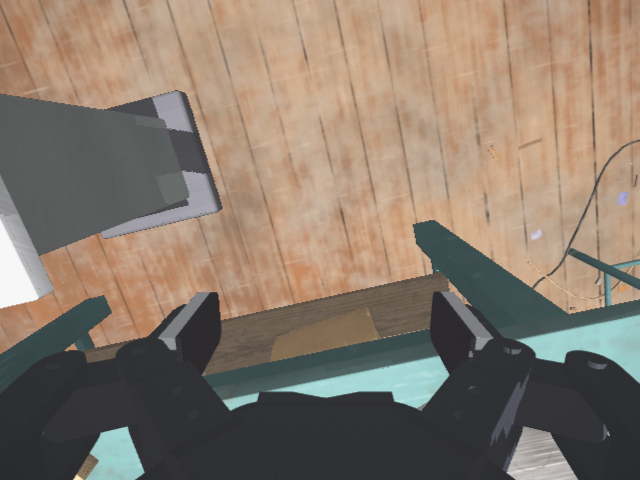

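The scene shows the flashing at about (236,258), rib towards the robot, and the nest box roof at about (353,240). In the side view they are at (402,238) and (293,255). The wrist sees only floor. I'll enlarge both.

```bash
python3 - <<'E'
from h import *
a=cv2.imread('pics/scene0.png');b=cv2.imread('pics/side0.png')
z=lambda i,x,y,w,h,k:cv2.resize(i[y:y+h,x:x+w],None,fx=k,fy=k,interpolation=cv2.INTER_CUBIC)
top=np.hstack([z(a,195,230,80,60,5),z(b,365,205,80,60,5)])
bot=np.hstack([z(a,295,190,110,82,400/110)[:296,:400],z(b,240,220,110,82,400/110)[:296,:400]])
cv2.imwrite('pics/crops.png',np.vstack([top,bot])[:600]); print(bot.shape)
E
```

```text
(296, 800, 3)
```

View pics/crops.png

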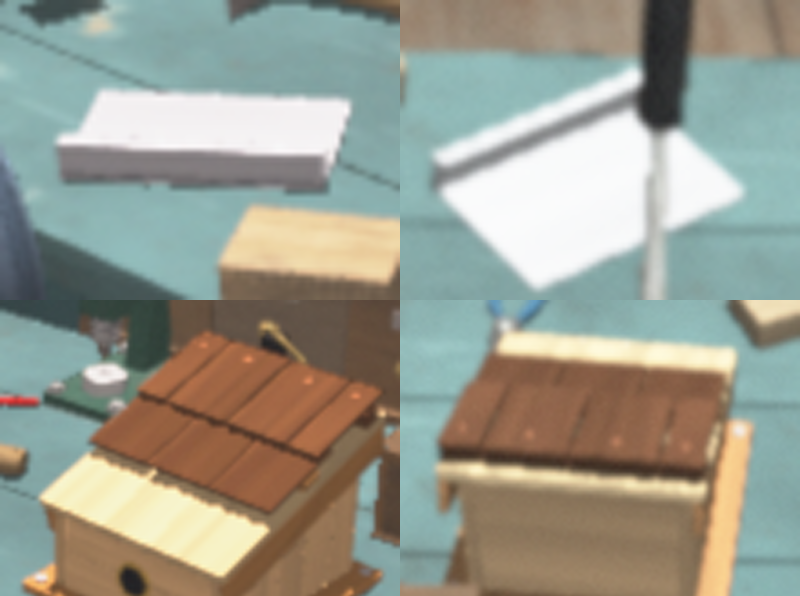

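Crops: the flashing's rib faces the robot and its flat corners are visible in both views. The eave corners are at scene (307,244) and (357,266), and side (267,230) and (333,234). I'll fit both poses.

```bash
cat > fit.py <<'E'
from h import *
import pickle
from scipy.optimize import least_squares
d=pickle.load(open('d0.pkl','rb'))
def proj(n,P):
    c=d[n];K=np.array([[c['fx'],0,c['cx']],[0,c['fy'],c['cy']],[0,0,1]])
    return cv2.projectPoints(np.array(P,float),c['rvec'],c['tvec'],K,None)[0][:,0]
def fit(obs,pitch,z,p0):
    def f(p):
        M=R.from_euler('zy',[p[2],-pitch])
        return np.concatenate([(proj(n,M.apply([o[0] for o in obs[n]])+[p[0],p[1],z])-[o[1] for o in obs[n]]).ravel() for n in obs])
    r=least_squares(f,p0); print(np.round(r.x,4)); print(np.round(r.fun.reshape(-1,2),1).tolist()); return r.x
if __name__=='__main__':
    C=lambda u,v:(195+u/5,230+v/5); D=lambda u,v:(365+(u-400)/5,205+v/5)
    s=110/400
    E=lambda u,v:(295+u*s,190+(v-300)*s); F=lambda u,v:(240+(u-400)*s,220+(v-300)*s)
    fl=dict(scene=[([-.05,.075,.024],C(58,147)),([-.05,.075,0],C(62,181)),([-.05,-.075,.024],C(325,157)),([-.05,-.075,0],C(328,190)),([.05,.075,.003],C(102,92)),([.05,-.075,.003],C(350,99))],
      side=[([-.05,-.075,.024],D(433,152)),([-.05,.075,.024],D(640,68)),([.05,.075,.003],D(743,190)),([.05,-.075,.003],D(540,290))])
    for p in ([.35,.2,0],):
        fit(fl,0,0,p)
    ro=dict(scene=[([-.1,.085,0],E(42,498)),([-.1,-.085,0],E(225,577)),([-.04,.0845,.013],E(92,437)),([-.04,-.0845,.008],E(270,513))],
      side=[([-.1,-.085,0],F(500,335)),([-.1,.085,0],F(737,350))])
    fit(ro,.28,.112,[.5,0,0])
E
python3 fit.py
```

```text
[0.4573 0.2403 0.5819]
[[-0.2, -1.3], [-0.2, -0.6], [0.1, -1.4], [-0.1, -0.6], [-0.4, -0.8], [0.3, -0.5], [-0.5, 0.0], [-0.8, -0.8], [0.2, -0.4], [-0.8, -1.0]]
[ 0.6093 -0.0539 -0.0802]
[[-0.4, -1.5], [0.2, -0.6], [-0.8, -0.8], [1.2, 0.5], [0.6, -0.4], [-0.9, -0.9]]
```

```bash
cat >> h.py <<'E'
FL=[.4573,.2403,.5819]; RO=[.6093,-.0539,-.0802]
def down(yaw):  # tool rot: z down, y at yaw
    y=np.array([np.cos(yaw),np.sin(yaw),0]); z=np.array([0,0,-1.]); return R.from_matrix(np.c_[np.cross(y,z),y,z])
def state():
    s=env.sense(); q=s['ee_rot']; return np.array(s['eef_pos']),R.from_quat([q[1],q[2],q[3],q[0]]),s
def rel(p,r):
    p0,r0,s=state(); print('cm',np.round(r0.inv().apply(np.array(p)-p0)*100,2),'rad',np.round((r0.inv()*r).as_rotvec(),4),'t',s['time_s'],'q',np.round(s['qpos'],2))
E
python3 - <<'E'
from h import *
c,s=np.cos(FL[2]),np.sin(FL[2])
rel([FL[0]-.045*c,FL[1]-.045*s,.17],down(FL[2]))
E
```

```text
cm [-35.81 -21.71   7.17] rad [-1.800e-03  5.000e-04  7.541e-01] t 0.15 q [ 1.21  0.05  0.1   1.62 -0.    1.44]
```

Request:
jog_arm --plan '[{"x":-35.8,"y":-21.7,"z":7.2,"rz":0.754,"grip":1},{"x":-35.8,"y":-21.7,"z":7.2,"rz":0.754,"grip":1},{"x":-35.8,"y":-21.7,"z":7.2,"rz":0.754,"grip":1},{"x":-35.8,"y":-21.7,"z":7.2,"rz":0.754,"grip":1},{"x":-35.8,"y":-21.7,"z":7.2,"rz":0.754,"grip":1},{"x":-35.8,"y":-21.7,"z":7.2,"rz":0.754,"grip":1},{"x":-35.8,"y":-21.7,"z":7.2,"rz":0.754,"grip":1},{"x":-35.8,"y":-21.7,"z":7.2,"rz":0.754,"grip":1},{"x":-35.8,"y":-21.7,"z":7.2,"rz":0.754,"grip":1},{"x":-35.8,"y":-21.7,"z":7.2,"rz":0.754,"grip":0.6}]'

```text
invalid input
```

Request:
jog_arm --plan '[{"grip":0.5},{"grip":0.4},{"grip":0.4}]'

```text
invalid input
```

```bash
python3 - <<'E'
from h import *
import pickle
p,r,s=state(); c=save('wrist','w1.png')
pickle.dump((p,r.as_matrix(),c),open('w1.pkl','wb'))
T=c['T_tool_cam'];K=np.array([[c['fx'],0,c['cx']],[0,c['fy'],c['cy']],[0,0,1]])
P=R.from_euler('z',FL[2]).apply([[-.05,.075,.024],[-.05,-.075,.024],[-.04,.075,.024],[-.04,-.075,.024],[.05,.075,.003],[.05,-.075,.003]])+[FL[0],FL[1],0]
tp=r.inv().apply(P-p); cp=(tp-T[:3,3])@T[:3,:3]
print(np.round(cp[:,:2]/cp[:,2:]*[c['fx'],c['fy']]+[c['cx'],c['cy']],1).tolist())
print(p,s['finger_gap'],s['time_s'])
rel([FL[0]-.045*np.cos(FL[2]),FL[1]-.045*np.sin(FL[2]),.17],down(FL[2]))
E
```

```text
[[188.0, 450.7], [118.5, 517.7], [194.5, 455.1], [124.8, 521.6], [253.4, 478.7], [185.4, 539.0]]
[0.12201068 0.51016995 0.24139162] 0.9987837692946145 0.15
cm [-35.81 -21.72   7.18] rad [-1.500e-03  4.000e-04  7.541e-01] t 0.2 q [1.21 0.05 0.1  1.62 0.   1.44]
```

View pics/w1.png

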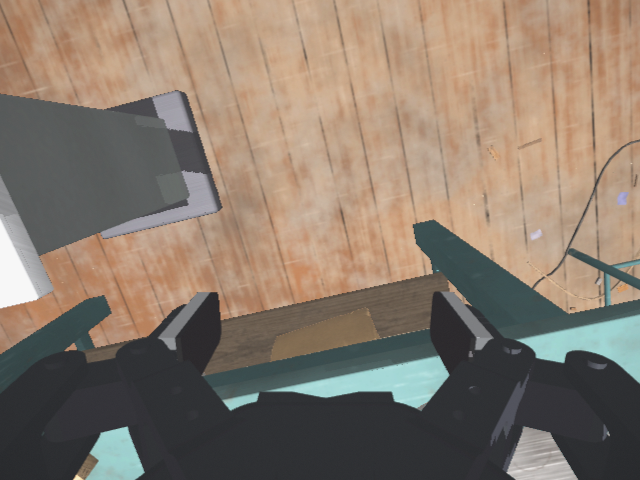

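The picture is unchanged because both moves were refused. Rows probably need every key.

Request:
jog_arm --plan '[{"grip":1,"x":-35.8,"y":-21.7,"z":7.2,"rx":0,"ry":0,"rz":0.754},{"grip":1,"x":-35.8,"y":-21.7,"z":7.2,"rx":0,"ry":0,"rz":0.754},{"grip":1,"x":-35.8,"y":-21.7,"z":7.2,"rx":0,"ry":0,"rz":0.754},{"grip":1,"x":-35.8,"y":-21.7,"z":7.2,"rx":0,"ry":0,"rz":0.754},{"grip":1,"x":-35.8,"y":-21.7,"z":7.2,"rx":0,"ry":0,"rz":0.754},{"grip":1,"x":-35.8,"y":-21.7,"z":7.2,"rx":0,"ry":0,"rz":0.754},{"grip":1,"x":-35.8,"y":-21.7,"z":7.2,"rx":0,"ry":0,"rz":0.754},{"grip":1,"x":-35.8,"y":-21.7,"z":7.2,"rx":0,"ry":0,"rz":0.754},{"grip":1,"x":-35.8,"y":-21.7,"z":7.2,"rx":0,"ry":0,"rz":0.754},{"grip":0.5,"x":-35.8,"y":-21.7,"z":7.2,"rx":0,"ry":0,"rz":0.754}]' --newtons 60

```text
time_s: 1.03
eef_pos: [0.4151, 0.2202, 0.1713]
ee_rot: [0.0, 0.475, 0.88, 0.0]
wrist_force: [0.9, 0.8, -0.5]
finger_gap: 0.886
gripper_force: 0.0
```

```bash
cat > look.py <<'E'
from h import *
import pickle,sys
p,r,s=state(); c=save('wrist',sys.argv[1]+'.png')
pickle.dump((p,r.as_matrix(),c),open(sys.argv[1]+'.pkl','wb'))
T=c['T_tool_cam']
P=R.from_euler('z',FL[2]).apply([[-.05,.075,.024],[-.05,-.075,.024],[-.04,.075,.024],[-.04,-.075,.024],[.05,.075,.003],[.05,-.075,.003]])+[FL[0],FL[1],0]
tp=r.inv().apply(P-p); cp=(tp-T[:3,3])@T[:3,:3]
print(np.round(cp[:,:2]/cp[:,2:]*[c['fx'],c['fy']]+[c['cx'],c['cy']],1).tolist())
print(p,s['finger_gap'],s['time_s'])
rel([FL[0]-.045*np.cos(FL[2]),FL[1]-.045*np.sin(FL[2]),.17],down(FL[2]))
E
python3 look.py w2
```

```text
[[319.9, 139.5], [320.5, 317.3], [332.9, 139.5], [331.9, 317.3], [441.6, 139.8], [427.7, 306.5]]
[0.41513649 0.22016253 0.17132548] 0.8861162694775498 1.0333
cm [ 0.1   0.04 -0.05] rad [-0.0006  0.007  -0.0076] t 1.0833 q [ 0.33 -0.1  -0.19  1.48 -0.01  1.33]
```

View pics/w2.png

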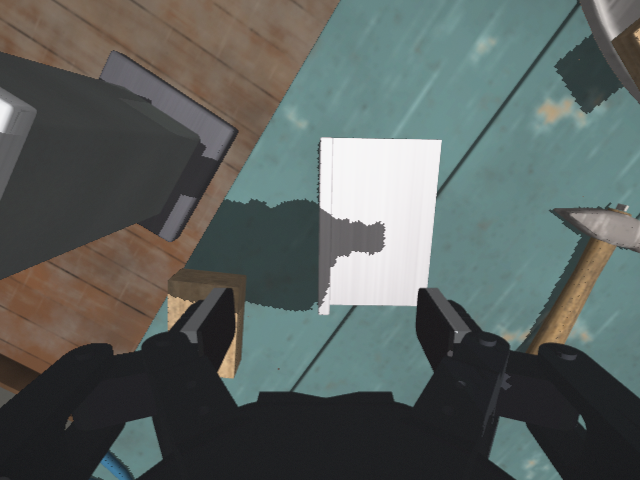

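The wrist view confirms the fit: the rib's back edge runs from (321,138) to (320,314) and the front corners are at (441,140) and (429,306), all within about 2 px of prediction. I'll descend with the fingers half closed.

Request:
jog_arm --plan '[{"grip":0.4,"x":0,"y":0,"z":0,"rx":0,"ry":0,"rz":0},{"grip":0.4,"x":0,"y":0,"z":4,"rx":0,"ry":0,"rz":0},{"grip":0.4,"x":0,"y":0,"z":8,"rx":0,"ry":0,"rz":0},{"grip":0.4,"x":0,"y":0,"z":11,"rx":0,"ry":0,"rz":0},{"grip":0.4,"x":0,"y":0,"z":13,"rx":0,"ry":0,"rz":0},{"grip":0.4,"x":0,"y":0,"z":14,"rx":0,"ry":0,"rz":0},{"grip":0.4,"x":0,"y":0,"z":15,"rx":0,"ry":0,"rz":0},{"grip":0.4,"x":0,"y":0,"z":15,"rx":0,"ry":0,"rz":0}]'

```text
time_s: 1.75
eef_pos: [0.4127, 0.2222, 0.0204]
ee_rot: [-0.001, 0.474, 0.881, -0.001]
wrist_force: [-1.1, 0.4, 0.2]
finger_gap: 0.396
gripper_force: 0.0
```

```bash
sed -i 's/\.17\],down/.017],down/' look.py; python3 look.py w3
```

```text
[[317.1, 143.4], [318.6, 478.5], [345.4, 143.4], [340.1, 478.6], [562.1, 143.8], [511.2, 441.9]]
[0.4127441  0.22218569 0.02039373] 0.3960667899178286 1.75
cm [-0.9   0.12  0.48] rad [-0.0003 -0.0002  0.0011] t 1.8 q [ 0.35 -0.02 -0.42  1.18  0.    1.34]
```

View pics/w3.png

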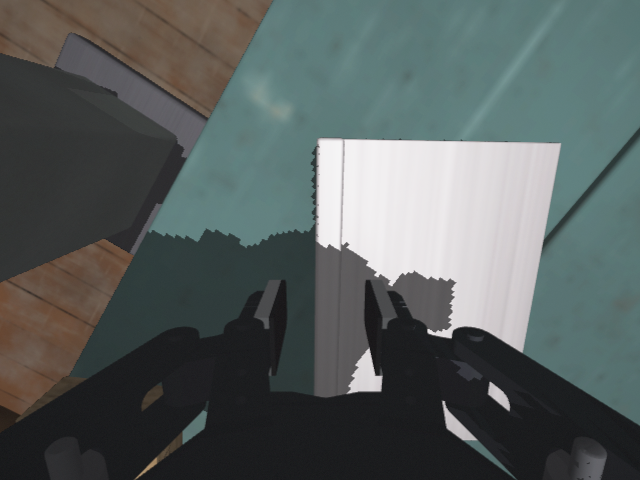

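The rib is between the pads, at px 317–344 with the pads at 286 and 365. I'm about 8 mm off along the rib, so I'll correct that, go 5 mm down and close.

Request:
jog_arm --plan '[{"grip":0.4,"x":-0.8,"y":0.1,"z":0.2,"rx":0,"ry":0,"rz":0},{"grip":0.4,"x":-0.8,"y":0.1,"z":0.5,"rx":0,"ry":0,"rz":0},{"grip":0.3,"x":-0.8,"y":0.1,"z":0.5,"rx":0,"ry":0,"rz":0},{"grip":0.2,"x":-0.8,"y":0.1,"z":0.5,"rx":0,"ry":0,"rz":0},{"grip":0.1,"x":-0.8,"y":0.1,"z":0.5,"rx":0,"ry":0,"rz":0},{"grip":0,"x":-0.8,"y":0.1,"z":0.5,"rx":0,"ry":0,"rz":0},{"grip":0,"x":-0.8,"y":0.1,"z":0.5,"rx":0,"ry":0,"rz":0},{"grip":0,"x":-0.8,"y":0.1,"z":0.5,"rx":0,"ry":0,"rz":0},{"grip":0,"x":-0.8,"y":0.1,"z":0.5,"rx":0,"ry":0,"rz":0}]' --newtons 80

```text
time_s: 2.55
eef_pos: [0.42, 0.2158, 0.0176]
ee_rot: [0.001, 0.475, 0.88, 0.0]
wrist_force: [0.2, -0.6, 5.4]
finger_gap: 0.097
gripper_force: 80.8
```

```bash
python3 look.py w4
```

```text
[[308.8, 114.8], [312.9, 467.8], [338.4, 114.8], [335.1, 467.7], [563.6, 119.1], [511.1, 430.5]]
[0.42003651 0.21583443 0.01759126] 0.09722120586523089 2.55
cm [-0.   -0.04  0.06] rad [0.0013 0.0007 0.    ] t 2.6 q [ 0.33 -0.01 -0.42  1.17 -0.    1.32]
```

Request:
jog_arm --plan '[{"grip":0,"x":0,"y":0,"z":-2,"rx":0,"ry":0,"rz":0},{"grip":0,"x":0,"y":0,"z":-6,"rx":0,"ry":0,"rz":0},{"grip":0,"x":0,"y":0,"z":-10,"rx":0,"ry":0,"rz":0},{"grip":0,"x":0,"y":0,"z":-14,"rx":0,"ry":0,"rz":0},{"grip":0,"x":0,"y":0,"z":-18,"rx":0,"ry":0,"rz":0},{"grip":0,"x":0,"y":0,"z":-18,"rx":0,"ry":0,"rz":0},{"grip":0,"x":0,"y":0,"z":-18,"rx":0,"ry":0,"rz":0}]'

```text
time_s: 3.18
eef_pos: [0.4211, 0.2165, 0.1993]
ee_rot: [0.002, 0.474, 0.88, 0.002]
wrist_force: [-0.5, 0.0, -1.8]
finger_gap: 0.094
gripper_force: 80.0
```

```bash
python3 - <<'E'
from h import *
import pickle
a=pickle.load(open('w4.pkl','rb'))[2]
p,r,s=state(); c=save('wrist','w5.png'); pickle.dump((p,r.as_matrix(),c),open('w5.pkl','wb'))
cv2.imwrite('pics/w5c.png',cv2.resize(cv2.imread('pics/w5.png')[60:480,230:630],None,fx=1.4,fy=1.4))
M=R.from_euler('zy',[RO[2],-.28]); 
def tool(xf,yf,zf,dp): # flashing front mid at roof xf,yf ; underside height zf; nose-down dp
    Rf=R.from_euler('zy',[RO[2],-.28+dp]); o=M.apply([xf,yf,zf])+[RO[0],RO[1],.112]
    tcp=o+Rf.apply([-.095,0,.0176]); 
    rel(tcp,Rf*down(0))
print(p); tool(-.06,0,.06,.06)
E
```

```text
[0.42111282 0.2164803  0.19934219]
cm [-22.57 -12.54   4.7 ] rad [-0.2162 -0.0559  0.6596] t 3.2333 q [ 0.33 -0.1  -0.13  1.53  0.    1.32]
```

View pics/w5c.png

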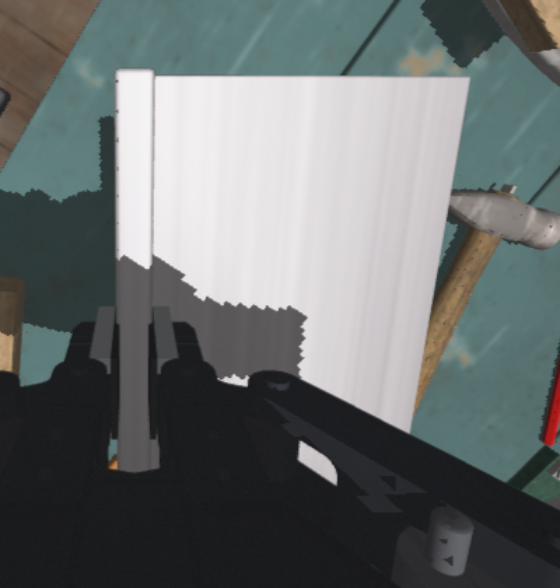

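The flashing is held squarely, with rib corners at (314,110) and (340,110) and the front corner at (565,116), about 2 mm off along the rib. Now I'll hover over the eave.

Request:
jog_arm --plan '[{"grip":0,"x":-3,"y":-1.6,"z":0,"rx":-0.03,"ry":-0.007,"rz":0.09},{"grip":0,"x":-6,"y":-3.2,"z":0,"rx":-0.06,"ry":-0.014,"rz":0.17},{"grip":0,"x":-9,"y":-5,"z":0,"rx":-0.09,"ry":-0.021,"rz":0.26},{"grip":0,"x":-12,"y":-6.6,"z":1,"rx":-0.12,"ry":-0.03,"rz":0.35},{"grip":0,"x":-15,"y":-8.3,"z":2,"rx":-0.15,"ry":-0.036,"rz":0.44},{"grip":0,"x":-18,"y":-10,"z":3,"rx":-0.17,"ry":-0.044,"rz":0.53},{"grip":0,"x":-21,"y":-11.6,"z":4,"rx":-0.2,"ry":-0.05,"rz":0.62},{"grip":0,"x":-22.6,"y":-12.5,"z":4.7,"rx":-0.216,"ry":-0.056,"rz":0.66},{"grip":0,"x":-22.6,"y":-12.5,"z":4.7,"rx":-0.216,"ry":-0.056,"rz":0.66},{"grip":0,"x":-22.6,"y":-12.5,"z":4.7,"rx":-0.216,"ry":-0.056,"rz":0.66}]'

```text
time_s: 4.07
eef_pos: [0.4365, -0.0417, 0.1456]
ee_rot: [0.071, 0.732, 0.673, 0.078]
wrist_force: [-0.1, 0.2, -2.1]
finger_gap: 0.097
gripper_force: 80.0
```

```bash
cat > roof.py <<'E'
from h import *
import pickle,sys
M=R.from_euler('zy',[RO[2],-.28])
YO=.002  # flashing centre along tool x
def tool(xf,yf,zf,dp,dy=0):
    Rf=R.from_euler('zy',[RO[2]+dy,-.28+dp]); o=M.apply([xf,yf,zf])+[RO[0],RO[1],.112]
    print((xf,yf,zf,dp)); rel(o+Rf.apply([-.095,-YO,.0176]),Rf*down(0))
def now():
    p,r,s=state(); Rf=r*down(0).inv(); o=p+Rf.apply([.095,YO,-.0176])
    E=M.inv().apply(o-[RO[0],RO[1],.112]); print('front in roof',np.round(E,4),'rot',np.round((M.inv()*Rf).as_rotvec(),4),'F',np.round(s['wrist_force'],1),'Froof',np.round(M.inv().apply(s['wrist_force']),1),'t',s['time_s'])
def wpix(P):
    p,r,s=state(); c=cam('wrist'); T=c['T_tool_cam']
    cp=(r.inv().apply(P-p)-T[:3,3])@T[:3,:3]
    return c,np.round(cp[:,:2]/cp[:,2:]*[c['fx'],c['fy']]+[c['cx'],c['cy']],1)
E
python3 - <<'E'
from roof import *
now(); tool(-.062,0,.03,.06)
c,u=wpix(M.apply([[-.1,.085,0],[-.1,-.085,0],[-.04,.0845,.013],[-.04,-.0845,.013],[-.04,.0282,.013]])+[RO[0],RO[1],.112]); print(u.tolist())
cv2.imwrite('pics/w6.png',c['frame'][:,:,::-1])
E
```

```text
front in roof [-0.0636  0.0012  0.056 ] rot [-0.0041  0.0678 -0.0029] F [-0.1  0.2 -2.1] Froof [-0.7  0.2 -2. ] t 4.0667
(-0.062, 0, 0.03, 0.06)
cm [-0.14  0.33  2.66] rad [-0.008  -0.0008 -0.0029] t 4.0667 q [-0.29 -0.42 -0.51  1.27  0.06  1.37]
[[436.5, 106.1], [416.4, 370.8], [562.5, 103.4], [515.9, 386.6], [544.6, 212.3]]
```

View pics/w6.png

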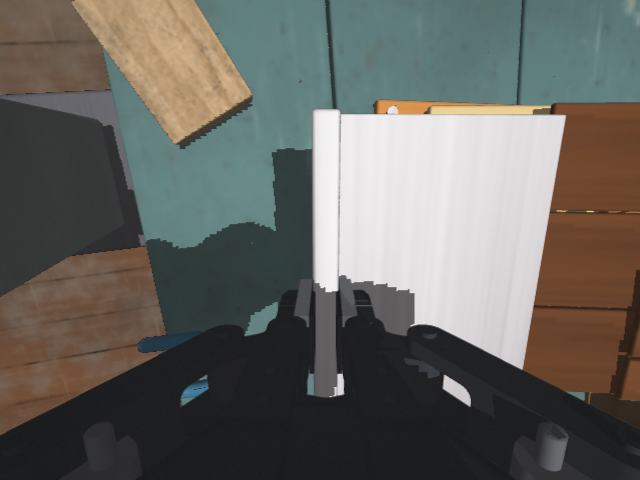

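The wrist view shows the roof eave corner at (430,107) against predicted (436,106), and the shingle corner at (553,103) against predicted (562,103). The lateral position is good and the roof is about 4 mm nearer, so I'll adjust and lower.

```bash
sed -i 's/RO=\[.6093,-.0539/RO=[.6058,-.0536/' h.py; python3 - <<'E'
from roof import *
now(); tool(-.062,0,.012,.05)
E
```

```text
front in roof [-0.0591  0.002   0.0562] rot [-0.0039  0.0659 -0.0011] F [-0.2  0.2 -2.2] Froof [-0.8  0.1 -2. ] t 4.1167
(-0.062, 0, 0.012, 0.05)
cm [-0.19 -0.03  4.58] rad [-0.016  -0.0001 -0.0011] t 4.1167 q [-0.29 -0.42 -0.51  1.27  0.06  1.37]
```

Request:
jog_arm --plan '[{"grip":0,"x":-0.2,"y":-0.2,"z":1,"rx":-0.01,"ry":0,"rz":0},{"grip":0,"x":-0.2,"y":-0.2,"z":2,"rx":-0.01,"ry":0,"rz":0},{"grip":0,"x":-0.2,"y":-0.2,"z":3,"rx":-0.01,"ry":0,"rz":0},{"grip":0,"x":-0.2,"y":-0.2,"z":4,"rx":-0.01,"ry":0,"rz":0},{"grip":0,"x":-0.2,"y":-0.2,"z":4.5,"rx":-0.01,"ry":0,"rz":0},{"grip":0,"x":-0.2,"y":-0.2,"z":4.5,"rx":-0.01,"ry":0,"rz":0},{"grip":0,"x":-0.2,"y":-0.2,"z":4.5,"rx":-0.01,"ry":0,"rz":0}]'

```text
time_s: 4.7
eef_pos: [0.4466, -0.0432, 0.1046]
ee_rot: [0.077, 0.73, 0.674, 0.083]
wrist_force: [1.1, 0.4, -1.9]
finger_gap: 0.093
gripper_force: 80.1
```

```bash
python3 - <<'E'
from roof import *
now(); tool(-.062,0,.0,.05)
E
```

```text
front in roof [-0.0614 -0.0001  0.0143] rot [-0.005   0.0522  0.0002] F [ 1.1  0.4 -1.9] Froof [ 0.5  0.4 -2.1] t 4.7
(-0.062, 0, 0.0, 0.05)
cm [0.02 0.01 1.46] rad [-0.0023  0.001   0.0001] t 4.7 q [-0.29 -0.4  -0.58  1.17  0.06  1.37]
```

Request:
jog_arm --plan '[{"grip":0,"x":0,"y":0,"z":0.4,"rx":0,"ry":0,"rz":0},{"grip":0,"x":0,"y":0,"z":0.8,"rx":0,"ry":0,"rz":0},{"grip":0,"x":0,"y":0,"z":1.1,"rx":0,"ry":0,"rz":0},{"grip":0,"x":0,"y":0,"z":1.3,"rx":0,"ry":0,"rz":0},{"grip":0,"x":0,"y":0,"z":1.4,"rx":0,"ry":0,"rz":0},{"grip":0,"x":0,"y":0,"z":1.4,"rx":0,"ry":0,"rz":0}]'

```text
time_s: 5.2
eef_pos: [0.45, -0.0437, 0.0917]
ee_rot: [0.078, 0.73, 0.673, 0.083]
wrist_force: [-0.3, 0.8, -1.0]
finger_gap: 0.092
gripper_force: 80.2
```

```bash
python3 -c "
from roof import *
now()"
```

```text
front in roof [-0.0616 -0.0007  0.0011] rot [-0.0056  0.0507 -0.0005] F [-0.3  0.8 -1. ] Froof [-0.6  0.8 -0.8] t 5.2
```

Request:
jog_arm --plan '[{"grip":0,"x":0,"y":0,"z":0.1,"rx":0,"ry":0,"rz":0},{"grip":0,"x":0,"y":0,"z":0.2,"rx":0,"ry":0,"rz":0},{"grip":0,"x":0,"y":0,"z":0.2,"rx":0,"ry":0,"rz":0},{"grip":0,"x":0,"y":0,"z":0.2,"rx":0,"ry":0,"rz":0}]'

```text
time_s: 5.53
eef_pos: [0.4507, -0.0437, 0.0903]
ee_rot: [0.078, 0.73, 0.674, 0.084]
wrist_force: [-3.3, 0.5, 2.9]
finger_gap: 0.092
gripper_force: 80.8
```

```bash
python3 -c "
from roof import *
now()"
```

```text
front in roof [-0.0614 -0.0007 -0.0004] rot [-0.0057  0.0501 -0.0003] F [-3.3  0.5  2.9] Froof [-2.4  0.3  3.7] t 5.5333
```

The edge rests on the slope with about 6 N. Now I'll slide up, first to x ≈ -0.03.

Request:
jog_arm --plan '[{"grip":0,"x":0,"y":0.3,"z":-0.05,"rx":0,"ry":0.005,"rz":0},{"grip":0,"x":0,"y":0.6,"z":-0.07,"rx":0,"ry":0.005,"rz":0},{"grip":0,"x":0,"y":0.9,"z":-0.08,"rx":0,"ry":0.005,"rz":0},{"grip":0,"x":0,"y":1.2,"z":-0.1,"rx":0,"ry":0.005,"rz":0},{"grip":0,"x":0,"y":1.5,"z":-0.11,"rx":0,"ry":0.005,"rz":0},{"grip":0,"x":0,"y":1.8,"z":-0.13,"rx":0,"ry":0.005,"rz":0},{"grip":0,"x":0,"y":2.1,"z":-0.14,"rx":0,"ry":0.005,"rz":0},{"grip":0,"x":0,"y":2.4,"z":-0.16,"rx":0,"ry":0.005,"rz":0},{"grip":0,"x":0,"y":2.7,"z":-0.17,"rx":0,"ry":0.005,"rz":0}]'

```text
time_s: 6.28
eef_pos: [0.4767, -0.0458, 0.0976]
ee_rot: [0.076, 0.73, 0.674, 0.085]
wrist_force: [-4.7, 0.7, 4.3]
finger_gap: 0.094
gripper_force: 81.0
```

```bash
python3 -c "
from roof import *
now(); save('wrist','w7.png')"
```

```text
front in roof [-0.0343 -0.0006 -0.0005] rot [-0.0005  0.0506 -0.0004] F [-4.7  0.7  4.3] Froof [-3.4  0.5  5.4] t 6.2833
```

View pics/w7.png

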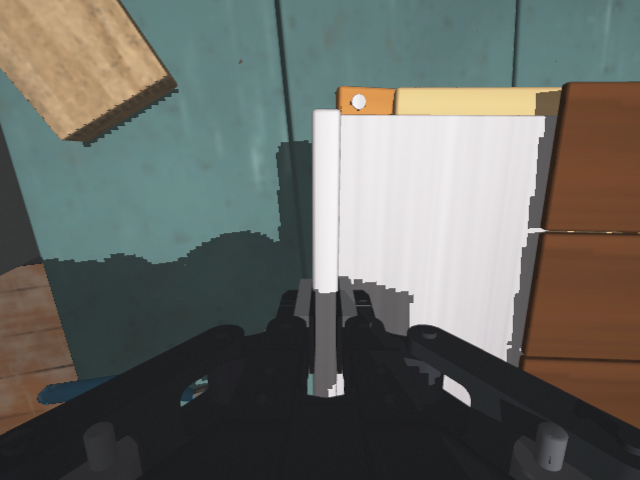

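The front edge has just entered under the shingle ends (edge line from (561,116) to (522,372)). The board strip visible on the left is about 27 px, or 11 mm, so the flashing is centred. I'll continue.

Request:
jog_arm --plan '[{"grip":0,"x":0,"y":0.3,"z":-0.015,"rx":0,"ry":0,"rz":0},{"grip":0,"x":0,"y":0.6,"z":-0.03,"rx":0,"ry":0,"rz":0},{"grip":0,"x":0,"y":0.9,"z":-0.045,"rx":0,"ry":0,"rz":0},{"grip":0,"x":0,"y":1.2,"z":-0.06,"rx":0,"ry":0,"rz":0},{"grip":0,"x":0,"y":1.5,"z":-0.075,"rx":0,"ry":0,"rz":0},{"grip":0,"x":0,"y":1.8,"z":-0.09,"rx":0,"ry":0,"rz":0},{"grip":0,"x":0,"y":2.1,"z":-0.105,"rx":0,"ry":0,"rz":0},{"grip":0,"x":0,"y":2.4,"z":-0.12,"rx":0,"ry":0,"rz":0},{"grip":0,"x":0,"y":2.6,"z":-0.13,"rx":0,"ry":0,"rz":0}]'

```text
time_s: 7.08
eef_pos: [0.5017, -0.048, 0.1048]
ee_rot: [0.076, 0.73, 0.674, 0.085]
wrist_force: [-4.5, 1.3, 4.3]
finger_gap: 0.094
gripper_force: 81.0
```

```bash
python3 -c "
from roof import *
now()"
```

```text
front in roof [-0.0081 -0.0007 -0.0005] rot [-0.0006  0.0503 -0.0005] F [-4.5  1.3  4.3] Froof [-3.2  1.   5.4] t 7.0833
```

```bash
python3 -c "
from roof import *
tool(-.008,0,0,0.005);tool(-.008,0,-.0015,0.005)"
```

```text
(-0.008, 0, 0, 0.005)
cm [ 0.06 -0.06  0.38] rad [-0.0453  0.0002 -0.0005] t 7.0833 q [-0.27 -0.24 -0.46  1.13  0.06  1.39]
(-0.008, 0, -0.0015, 0.005)
cm [ 0.06 -0.05  0.53] rad [-0.0453  0.0002 -0.0005] t 7.0833 q [-0.27 -0.24 -0.46  1.13  0.06  1.39]
```

Request:
jog_arm --plan '[{"grip":0,"x":0,"y":0,"z":0.1,"rx":-0.011,"ry":0,"rz":0},{"grip":0,"x":0,"y":0,"z":0.2,"rx":-0.022,"ry":0,"rz":0},{"grip":0,"x":0,"y":0,"z":0.3,"rx":-0.033,"ry":0,"rz":0},{"grip":0,"x":0,"y":0,"z":0.4,"rx":-0.044,"ry":0,"rz":0},{"grip":0,"x":0,"y":0,"z":0.4,"rx":-0.045,"ry":0,"rz":0},{"grip":0,"x":0,"y":0,"z":0.4,"rx":-0.045,"ry":0,"rz":0}]'

```text
time_s: 7.58
eef_pos: [0.5027, -0.0483, 0.1017]
ee_rot: [0.094, 0.728, 0.672, 0.101]
wrist_force: [-2.6, 0.6, 5.4]
finger_gap: 0.095
gripper_force: 81.0
```

```bash
python3 -c "
from roof import *
now()"
```

```text
front in roof [-0.0071 -0.0009  0.0007] rot [-0.0015  0.0026 -0.    ] F [-2.6  0.6  5.4] Froof [-1.   0.5  5.9] t 7.5833
```

Flat, with about 8 N of press. Now I'll creep up to the batten.

Request:
jog_arm --plan '[{"grip":0,"x":0,"y":0.15,"z":0,"rx":0,"ry":0,"rz":0},{"grip":0,"x":0,"y":0.3,"z":0,"rx":0,"ry":0,"rz":0},{"grip":0,"x":0,"y":0.4,"z":0,"rx":0,"ry":0,"rz":0},{"grip":0,"x":0,"y":0.5,"z":0,"rx":0,"ry":0,"rz":0},{"grip":0,"x":0,"y":0.5,"z":0,"rx":0,"ry":0,"rz":0}]'

```text
time_s: 8.0
eef_pos: [0.5055, -0.0482, 0.102]
ee_rot: [0.092, 0.729, 0.671, 0.1]
wrist_force: [-6.6, 1.1, 8.1]
finger_gap: 0.094
gripper_force: 81.6
```

```bash
python3 -c "
from roof import *
now()"
```

```text
front in roof [-0.0044 -0.0007 -0.0003] rot [-0.0011  0.0079 -0.0013] F [-6.6  1.1  8.1] Froof [-4.1  0.7  9.6] t 8.0
```

Request:
jog_arm --plan '[{"grip":0,"x":0,"y":0.1,"z":0,"rx":0,"ry":0,"rz":0},{"grip":0,"x":0,"y":0.2,"z":0,"rx":0,"ry":0,"rz":0},{"grip":0,"x":0,"y":0.3,"z":0,"rx":0,"ry":0,"rz":0},{"grip":0,"x":0,"y":0.3,"z":0,"rx":0,"ry":0,"rz":0}]'

```text
time_s: 8.33
eef_pos: [0.5083, -0.0485, 0.1027]
ee_rot: [0.092, 0.729, 0.671, 0.099]
wrist_force: [-8.5, 1.4, 6.6]
finger_gap: 0.094
gripper_force: 81.6
```

```bash
python3 -c "
from roof import *
now()"
```

```text
front in roof [-0.0015 -0.0008 -0.0003] rot [-0.0013  0.0081 -0.0015] F [-8.5  1.4  6.6] Froof [-6.4  0.9  8.7] t 8.3333
```

Request:
jog_arm --plan '[{"grip":0,"x":0,"y":0.1,"z":0,"rx":0,"ry":0,"rz":0},{"grip":0,"x":0,"y":0.2,"z":0,"rx":0,"ry":0,"rz":0},{"grip":0,"x":0,"y":0.3,"z":0,"rx":0,"ry":0,"rz":0},{"grip":0,"x":0,"y":0.3,"z":0,"rx":0,"ry":0,"rz":0}]'

```text
time_s: 8.67
eef_pos: [0.5085, -0.0485, 0.1026]
ee_rot: [0.09, 0.729, 0.672, 0.097]
wrist_force: [-14.9, 1.4, 11.0]
finger_gap: 0.09
gripper_force: 82.6
```

```bash
python3 -c "
from roof import *
now()"
```

```text
front in roof [-0.0015 -0.0008 -0.0011] rot [-0.0015  0.0141 -0.0016] F [-14.9   1.4  11. ] Froof [-11.4   0.4  14.7] t 8.6667
```

Firm stop at the batten: 3 mm of command gave 0.2 mm of motion and the push doubled. I'll trim the pitch flat and press.

Request:
jog_arm --plan '[{"grip":0,"x":0,"y":0.05,"z":0.05,"rx":-0.005,"ry":0,"rz":0},{"grip":0,"x":0,"y":0.05,"z":0.1,"rx":-0.01,"ry":0,"rz":0},{"grip":0,"x":0,"y":0.05,"z":0.1,"rx":-0.014,"ry":0,"rz":0},{"grip":0,"x":0,"y":0.05,"z":0.1,"rx":-0.014,"ry":0,"rz":0},{"grip":0,"x":0,"y":0.05,"z":0.1,"rx":-0.014,"ry":0,"rz":0}]'

```text
time_s: 9.08
eef_pos: [0.5085, -0.0485, 0.1026]
ee_rot: [0.095, 0.728, 0.671, 0.102]
wrist_force: [-21.4, 1.5, 18.3]
finger_gap: 0.091
gripper_force: 83.6
```

```bash
python3 - <<'E'
from roof import *
now(); p,r,s=state(); print('tool torque',np.round(r.inv().apply(s['ft_torque']),3), s['finger_gap'])
# shingle lower edge vs prediction, top edge line at x=-.04,z=.013
ys=np.linspace(.08,-.02,6)
for dy in (-.02,0,.02):
    Q=R.from_euler('zy',[RO[2]+dy,-.28])
    c,u=wpix(Q.apply([[-.04,y,.013] for y in ys])+[RO[0],RO[1],.112]); print(dy,u.tolist())
c,u=wpix(M.apply([[-.04,y,.013] for y in ys])+[RO[0],RO[1],.112])
f=c['frame'].astype(int)
for x,y in u:
    row=f[int(round(y))]; seg=row[int(x)-30:int(x)+15]
    print(int(y),int(x)-30,seg[::3].tolist() if y==u[0,1] else (seg[:,0]-seg[:,2])[::2].tolist())
E
```

```text
front in roof [-0.0012 -0.0008  0.0001] rot [-0.0019  0.001  -0.0017] F [-21.4   1.5  18.3] Froof [-15.6   0.3  23.5] t 9.0833
tool torque [ 3.456 -0.526  0.112] 0.09109037391333862
-0.02 [[483.6, 92.6], [476.4, 149.6], [469.7, 202.3], [463.5, 251.0], [457.7, 296.4], [452.3, 338.6]]
0 [[479.0, 94.9], [473.0, 151.7], [467.5, 204.2], [462.4, 252.9], [457.6, 298.1], [453.1, 340.2]]
0.02 [[474.4, 97.3], [469.6, 154.0], [465.2, 206.3], [461.1, 254.8], [457.4, 299.9], [453.8, 341.9]]
94 449 [[238, 214, 154], [220, 186, 134], [113, 95, 72], [111, 94, 70], [111, 95, 71], [111, 95, 70], [110, 94, 69], [111, 95, 71], [70, 56, 43], [56, 38, 28], [109, 69, 46], [127, 81, 52], [127, 81, 54], [126, 80, 53], [127, 80, 53]]
151 443 [1, 1, 1, 2, 1, 2, 2, 1, 1, 0, 1, 1, 7, 20, 39, 58, 70, 70, 70, 69, 69, 69, 69]
204 437 [1, 1, 2, 1, 1, 1, 2, 0, 0, 2, 0, 2, 2, 19, 26, 50, 67, 68, 68, 69, 69, 69, 69]
252 432 [2, 2, 2, 1, 1, 1, 0, 1, 2, 1, 1, 1, 1, 19, 24, 47, 65, 64, 65, 65, 65, 65, 64]
298 427 [1, 2, 1, 1, 2, 2, 3, 1, 1, 1, 1, 0, 1, 13, 25, 46, 65, 67, 68, 68, 67, 67, 68]
340 423 [-3, -4, -2, -3, -2, -3, -3, -2, -4, -3, -3, -5, -2, -4, -5, -4, -4, -2, -3, -3, 12, 53, 62]
```

Measured against the shingle edge, the roof pose matches to about 0.5 px. The front is home (-1 mm), flat, centred and pressed with about 25 N.

```bash
python3 -c "
from roof import *
now(); print(env.sense()['gripper_force']); print(env.finish_job())"
```

```text
front in roof [-0.0013 -0.0008  0.0001] rot [-0.002   0.0012 -0.0016] F [-21.8   2.2  18.3] Froof [-16.    0.9  23.7] t 9.2833
83.60929727554321
the job is handed in; nothing more can be done
None
```

The job is handed in at about 9.3 s, with no verdict returned: the flashing is still gripped, its front edge about 1 mm from the batten by my measurement, centred within 1 mm and pressed flat with about 25 N; I had no reading of shingle lift.

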